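# Line the reactor and hold its cover over the bolt holes

## Robot

A 7-joint arm with a two-finger parallel gripper is mounted at the origin on the work surface. World frame = base frame: x ahead of the robot, y to its left, z up, the work surface at z = 0. Lengths are in m, angles in rad, forces in N, time in s.
With the tool pointing down it reaches from about 0.425 to 1.025 m from the base axis. Payload 9.4 kg.
Tool frame: the origin (TCP) lies at the very end of the fingers, on their centre line; the grasp point (between the pads) lies 19 mm behind it; z points along the fingers, x is the direction in which the jaws open and shut, and the axes are right-handed (so a half turn about z gives the same grasp; the last joint's range is limited). The gripper opens to 85 mm and grips with 20 to 120 N. Pads are 22 mm wide; open, the fingers measure 114 mm over their backs; the gripper's body (76 mm by 85 mm) begins 54 mm behind the grasp point. The pads swing forward as they close: fully open they stand 13 mm farther back than shut.
Start: joints at [-1.37, 0.599, -0.003, 1.599, 0.002, 0.943, -0.08], TCP at [0.199, 0.697, 0.231] pointing down, gripper open.
Joint ranges: [-2.57, 2.57], [-0.35, 1.97], [-1.29, 1.29], [0.11, 2.56], [-1.05, 4.19], [0.11, 1.86], [-2.63, 2.63]. Speed limits (rad/s): [2.22, 2.22, 3.01, 3.01, 3.14, 3.14, 3.14].

## Interface

Orientations are given as a rotation vector (axis times angle).
In Python, from rig import r, cams, order, models gives the robot as it stands.
- The arm moves only by the tool play_rows, never from a script. Its argument "motion" is one flat list of numbers, 6 for each row, row after row: the shift along the world's x, y, z in units of 40 mm (1.0 is 40 mm), then the turn, a rotation vector about the world's x, y, z in degrees. In form: [dx, dy, dz, rx, ry, rz, dx, dy, dz, rx, ry, rz, ...]. A call has 1 to 8 rows; each row shifts and turns the commanded pose from where the row before left it; what a row does not reach is not made up. A row lasts 1/10 s, in which the tool goes at most 50 mm and 8.59 degrees, less where a joint would pass 70% of its speed; a pose out of reach is approached as far as the arm can. A call is refused whole if a number of a shift passes 1 or a number of a turn 8.59, either way. A call with a gripper value outside its range is refused whole. "hand" is the opening, from 0 (shut) to 1 (fully open), set as the call begins (left out, the last holds). The fingers move at their own pace and stop on an object; the grip force is fixed at half the most. Time passes only in rows, so rows that do not move let the fingers close. It gives the time, the measured TCP pose, the force and the opening at its end, in the units of the state.
- r.observe(): the state, without advancing time (a new reading comes with each control period).
- cams.get_image(name): name is "side" or "top"; returns the picture (480x640x3 uint8, red, green, blue); there is no depth.
- cams.calibration(name): a dict with "K" (3x3 intrinsics, pixels), "dist" ([k1, k2, p1, p2, k3] as OpenCV has them; the pictures are not rectified), "R" (3x3) and "t" (3): a world point X has camera coordinates R X + t. Camera axes: x right, y down, z forward; pixel columns grow to the right and rows downward; lengths in m; the calibration is good to about 2 mm. A picture is of the moment at which its call begins. calibration takes no time and is no camera call.
- order.hand_in(): hands the job in, once; it reports no verdict.
Trained networks look in the newest picture that a camera, given by its name, has taken for a name from the list of things; names that differ only in an ending like _2 or _b are one class to them, and where a whole thing is asked for, a point or a joint stands for the part that bears it (a point fixed in the world has none). Each returns a list of dicts, best first, with "p" (0 to 1); they miss things now and then, are a little off and sometimes report something else, mostly with a low value. They report only what shows in the picture. A call takes as long as a camera call. They do not tell look-alikes from the thing itself.
- models.boxes_of(thing, camera): "extent" ([centre column, centre row, width, height] in pixels, round what is visible of it).
The state is a dict: "clock": time; "joints": joint angles; "qvel": joint speeds; "tau": joint torques, N m; "position": TCP position; "eef_rot": TCP orientation; "ft_force": force on the tool from outside, world axes, zero at the start; "ft_torque": the same for the moment, N m; "finger_gap": finger opening in m.
Only numpy, scipy, OpenCV 4.12 (cv2) and the standard library are available. Lean on these libraries where they do the work, as an engineer would, in place of code of your own. Each camera call takes 0.05 s, during which the arm holds its last target.

## Task

Lower the white liner cup into the bore of the small steel reactor, without dropping it, until it stands on the bottom, and let go of it. Then take the round aluminium cover by its handle and hold it level about 15 mm above the reactor's flange, its four bolt holes straight over the four threaded holes (any of the four ways round), touching neither reactor nor liner with it. Finish while still holding the cover there, so that a colleague can start the screws; leave the other things on the bench where they are.

Things in the scene. Friction and masses are not known exactly. Their poses are not given: they have to be found in the camera images.
- reactor: small bench reactor, fixed: square white heating base 140 x 140 mm, 45 mm high; on it a steel body 100 mm in diameter with a round flange of 130 mm on top, its face 123 mm above the bench. Open bore, 65 mm diameter, flat bottom 57 mm above the bench. Black O-ring round the bore. Origin: centre of its underside on the bench; z up; x, y parallel to the base's sides
- reactor_face (a point): point on the reactor's axis at the level of the flange face, axes as the reactor's
- reactor_floor (a point): centre of the flat bottom of the reactor's bore, axes as the reactor's
- thread0 (a point): mouth of threaded hole 0 in the reactor's flange face, 10 mm diameter, dark; 53 mm from the axis at 45 degrees from the reactor's x axis, counted from x towards y
- thread1 (a point): mouth of threaded hole 1 in the reactor's flange face, 10 mm diameter, dark; 53 mm from the axis at 135 degrees from the reactor's x axis, counted from x towards y
- thread2 (a point): mouth of threaded hole 2 in the reactor's flange face, 10 mm diameter, dark; 53 mm from the axis at 225 degrees from the reactor's x axis, counted from x towards y
- thread3 (a point): mouth of threaded hole 3 in the reactor's flange face, 10 mm diameter, dark; 53 mm from the axis at 315 degrees from the reactor's x axis, counted from x towards y
- liner: white plastic cup, straight and round, upright on the bench, mouth up: 60 mm outer diameter, 84 mm high, wall 6 mm, floor 7 mm, foot narrowed to 54 mm over the lowest 5 mm, about 0.22 kg. Standing on the bottom of the bore, its rim is 18 mm above the flange face. Origin: centre of its underside; z towards the mouth. Firm enough to grip across the outside of the rim
- cover: round aluminium cover, right way up on the bench, about 0.45 kg. Plate 130 mm diameter, 10 mm thick, four 13 mm through holes; hub 84 mm diameter, top 32 mm above the underside; recess below 70 mm wide, 26 mm deep, clears the liner's rim. Two brass plugs 5 mm high on the hub. Black handle bar along its x, 54 to 70 mm above the underside. Origin: centre of underside; z up
- cover_handle (a point): middle of the cover's handle bar, 62 mm above the cover's underside, on its axis, above the centre of mass. The bar is 84 mm long (x), 12 mm wide (y), 16 mm high; it stands on two 10 mm posts 33 mm either side of the middle, with 22 mm free between it and the hub
- hole0 (a point): lower mouth of bolt hole 0 of the cover, 13 mm diameter; 53 mm from the cover's axis at 45 degrees from the cover's x axis (the handle), counted from x towards y
- hole1 (a point): lower mouth of bolt hole 1 of the cover, 13 mm diameter; 53 mm from the cover's axis at 135 degrees from the cover's x axis (the handle), counted from x towards y
- hole2 (a point): lower mouth of bolt hole 2 of the cover, 13 mm diameter; 53 mm from the cover's axis at 225 degrees from the cover's x axis (the handle), counted from x towards y
- hole3 (a point): lower mouth of bolt hole 3 of the cover, 13 mm diameter; 53 mm from the cover's axis at 315 degrees from the cover's x axis (the handle), counted from x towards y
- screw_dish: round steel dish with four screws, 94 mm diameter, 22 mm high, origin under its centre; leave alone
- tube_rack: white wire rack with eight blue-capped tubes, 76 x 190 mm, 95 mm high, long along its y, origin under its centre; leave alone
- reagent_bottle: white bottle with red band and cap, 69 mm diameter, 175 mm high, origin under its centre; leave alone
- tip_box: pipette-tip box with blue lid, 88 x 123 mm, 71 mm high, long along its y, origin under its centre; leave alone
Not all that is in view belongs to the job. What is shaped like the cover but orange is not meant.

How it is judged:
By the outcome, as a careful person would: the job done as asked, in the order asked, and still so for the second after the job is handed in, while the arm keeps its last pose, push and grip.
It also fails if it takes over 67 s, if anything falls off the work surface, if the arm or the gripper's body presses on something with over 40 N, if the wrist force passes 120 N, or if a joint passes its speed limit or range.

## Working session

There is one attempt and no reset: what is moved stays moved. The work goes in short steps, Python scripts to look and compute and a tool call to move; the robot and the scene stay as the last step left them, time stands still between calls to the robot, and variables do not carry over. Pictures are saved under pics/ and viewed, and the job is handed in when it is done.

Besides the shell and the picture viewer there is one more tool, called after "Request:" as name(argument=value, ...), one argument or row to a line, values as JSON. play_rows: Moves the arm, as the interface text tells. Its arguments: {"type":"object","properties":{"motion":{"type":"array","items":{"type":"number"}},"hand":{"type":"number"}},"required":["motion"]}

```bash
ls; mkdir -p pics; cat > h.py <<'E'
from rig import r,cams,order,models
import numpy as np, cv2
def cal(n):
    c=cams.calibration(n); return np.array(c["K"],float),np.array(c["dist"],float),np.array(c["R"],float),np.array(c["t"],float)
def back(n,uv,z):
    K,d,R,t=cal(n)
    p=cv2.undistortPoints(np.array(uv,float).reshape(-1,1,2),K,d).reshape(-1,2)
    o=-R.T@t; out=[]
    for a in p:
        v=R.T@np.array([a[0],a[1],1]); s=(z-o[2])/v[2]; out.append(o+s*v)
    return np.array(out)
def proj(n,X):
    K,d,R,t=cal(n)
    return cv2.projectPoints(np.array(X,float).reshape(-1,1,3),cv2.Rodrigues(R)[0],t,K,d)[0].reshape(-1,2)
def save(n,f):
    im=cams.get_image(n); cv2.imwrite(f,im[:,:,::-1]); return im
E
python3 - <<'E'
from h import *
save("top","pics/t0.png"); save("side","pics/s0.png")
for c in ("top","side"):
    K,d,R,t=cal(c); print(c,K.round(1).tolist(),d,(-R.T@t).round(3),R.round(2).tolist())
    for n in ("reactor","liner","cover"):
        print(c,n,[(round(x["p"],2),np.round(x["extent"]).tolist()) for x in models.boxes_of(n,c)][:3])
s=r.observe();print(s)
E
```

```text
pics
top [[496.9, 0.0, 319.9], [0.0, 496.9, 243.7], [0.0, 0.0, 1.0]] [-0.02023039  0.          0.          0.          0.        ] [ 0.335 -0.015  1.311] [[0.01, -1.0, 0.0], [-0.97, -0.01, -0.23], [0.23, -0.0, -0.97]]
top reactor [(0.58, [325.0, 281.0, 59.0, 69.0])]
top liner [(0.74, [205.0, 313.0, 29.0, 28.0]), (0.47, [126.0, 314.0, 45.0, 32.0]), (0.3, [328.0, 188.0, 31.0, 28.0])]
top cover [(0.66, [411.0, 237.0, 49.0, 48.0])]
side [[489.8, 0.0, 321.2], [0.0, 489.8, 232.2], [0.0, 0.0, 1.0]] [-0.11233444  0.          0.          0.          0.        ] [ 0.498 -0.782  1.037] [[0.99, -0.15, -0.01], [-0.12, -0.76, -0.64], [0.09, 0.63, -0.77]]
side reactor [(0.82, [296.0, 251.0, 62.0, 75.0])]
side liner [(0.81, [254.0, 177.0, 26.0, 35.0])]
side cover [(0.9, [365.0, 336.0, 51.0, 52.0]), (0.55, [283.0, 365.0, 58.0, 58.0]), (0.48, [376.0, 442.0, 56.0, 76.0])]
{'clock': 0.4, 'joints': array([-1.36969056,  0.59946617, -0.00249906,  1.59950288,  0.00180909,
        0.94291042, -0.07978287]), 'qvel': array([ 1.56239243e-03, -9.08647217e-04, -2.07721121e-03, -8.54951547e-04,
       -1.51808243e-04,  1.88361899e-04,  7.37677748e-05]), 'tau': array([-1.83729702e-03, -7.75389719e+01,  1.56175721e+00, -2.58032781e+01,
        1.23482145e-02,  3.91522059e-03, -2.88960834e-06]), 'position': array([0.19882372, 0.69712902, 0.23111783]), 'eef_rot': array([ 2.50739477e+00,  1.89238885e+00, -2.78158838e-04]), 'ft_force': array([ 1.00579818,  0.31572483, -0.1553565 ]), 'ft_torque': array([ 0.03414761, -0.08450217,  0.01800456]), 'finger_gap': 0.0855403790661112}
```

View pics/t0.png

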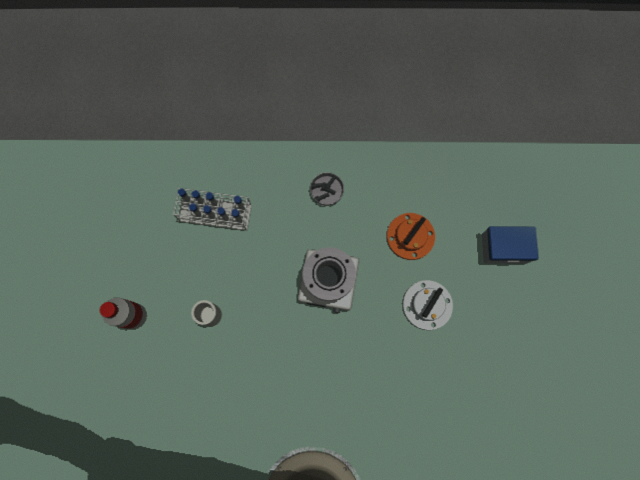

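View pics/s0.png

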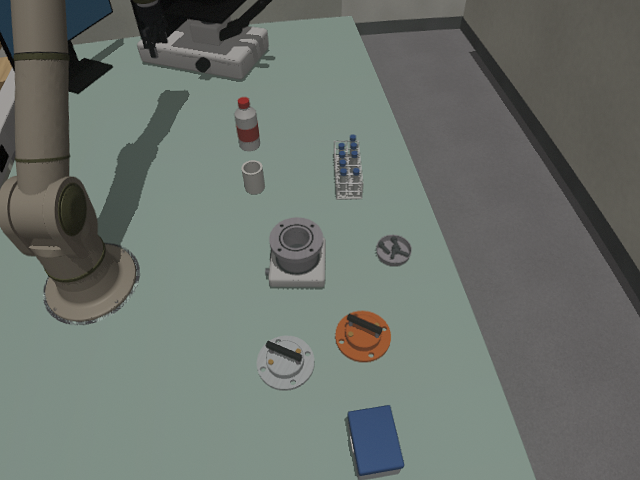

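The top view shows the liner near (205,313), the reactor near (329,272), the white cover at (428,305), and the orange look-alike at (411,237). I'll enlarge the crops to measure them.

```bash
python3 - <<'E'
import cv2,numpy as np
t=cv2.imread('pics/t0.png');s=cv2.imread('pics/s0.png')
def crop(im,cx,cy,h=40,k=5):
    return cv2.resize(im[cy-h:cy+h,cx-h:cx+h],None,fx=k,fy=k,interpolation=cv2.INTER_CUBIC)
a=np.hstack([crop(t,329,278,32,6),crop(s,297,253,32,6)])
cv2.imwrite('pics/r.png',cv2.convertScaleAbs(a,alpha=1.5))
rows=np.hstack([crop(t,205,313,20,6),crop(s,254,177,20,6)])
rows2=np.hstack([crop(t,428,305,32,6),crop(s,286,362,32,6)])
cv2.imwrite('pics/l.png',rows);cv2.imwrite('pics/c.png',cv2.convertScaleAbs(rows2,alpha=1.1))
E
```

```text
(no output)
```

View pics/r.png

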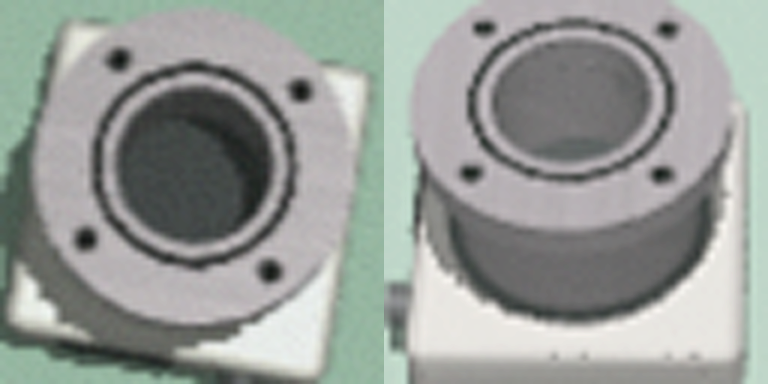

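View pics/l.png

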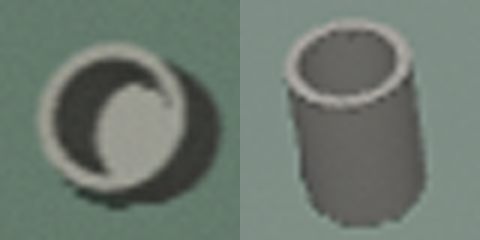

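View pics/c.png

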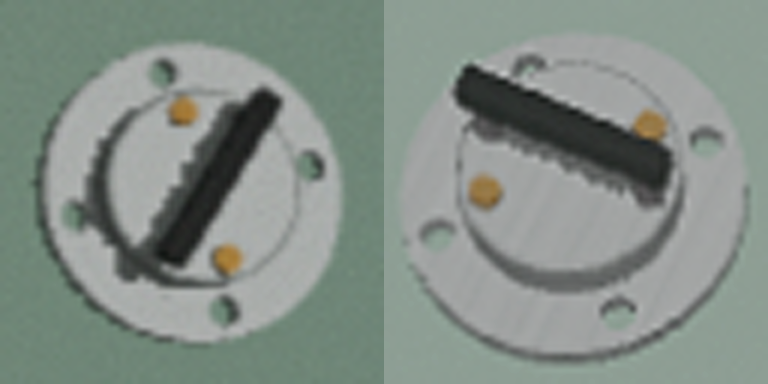

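```bash
cat > fit.py <<'E'
from h import *
from scipy.optimize import minimize
from scipy.ndimage import gaussian_filter, map_coordinates
def circ(x,y,R,z,n=180):
    a=np.linspace(0,2*np.pi,n,endpoint=False); return np.c_[x+R*np.cos(a),y+R*np.sin(a),np.full(n,z)]
def fitc(n,im,x,y,circles,sm=0.7,signed=None):
    g=gaussian_filter(im.astype(float),(sm,sm,0))
    def score(p):
        S=0
        for R,z in circles:
            a=proj(n,circ(p[0],p[1],R-0.0015,z)); b=proj(n,circ(p[0],p[1],R+0.0015,z))
            d=0
            for c in range(3):
                A=map_coordinates(g[:,:,c],[a[:,1],a[:,0]],order=1,mode='nearest');B=map_coordinates(g[:,:,c],[b[:,1],b[:,0]],order=1,mode='nearest')
                d=d+np.abs(A-B)
            S+=np.minimum(d,60).mean()
        return -S
    best=min(((score((x+i*.002,y+j*.002)),i,j) for i in range(-6,7) for j in range(-6,7)))
    x0=[x+best[1]*.002,y+best[2]*.002]
    q=minimize(score,x0,method='Nelder-Mead',options=dict(initial_simplex=np.array([x0,[x0[0]+.001,x0[1]],[x0[0],x0[1]+.001]]),xatol=1e-5))
    return q.x,-q.fun
E
python3 - <<'E'
from fit import *
t=cv2.imread('pics/t0.png');s=cv2.imread('pics/s0.png')
I={'top':t,'side':s}
C={'reactor':dict(fl=[(.065,.123)],bore=[(.0325,.123)],oring=[]),'liner':dict(o=[(.030,.084)],i=[(.024,.084)]),'cover':dict(pl=[(.065,.010)],hub=[(.042,.032)])}
init={'reactor':('top',(329,272),.123),'liner':('top',(204,313),.084),'cover':('top',(428,305),.01)}
for k,(n,uv,z) in init.items():
    X=back(n,[uv],z)[0]; print(k,X.round(4))
    for c in I:
        for m,cs in C[k].items():
            if cs: 
                q,f=fitc(c,I[c],X[0],X[1],cs); print('  ',c,m,q.round(4),round(f,1))
# threads
def cen(im,u,v,h=3):
    g=255-cv2.cvtColor(im,cv2.COLOR_BGR2GRAY).astype(float)
    for _ in range(5):
        iu,iv=int(round(u)),int(round(v)); w=g[iv-h:iv+h+1,iu-h:iu+h+1]; w=np.clip(w-np.median(w)-15,0,None)
        yy,xx=np.mgrid[iv-h:iv+h+1,iu-h:iu+h+1]; u,v=(w*xx).sum()/w.sum(),(w*yy).sum()/w.sum()
    return u,v
P={'top':[(118,58),(301,90),(86,239),(270,270)],'side':[(484-384,28),(668-384,27),(472-384,173),(661-384,174)]}
off={'top':(297,246),'side':(265,221)}
for c in P:
    pts=[cen(I[c],off[c][0]+(a+.5)/6-.5,off[c][1]+(b+.5)/6-.5) for a,b in P[c]]
    W=back(c,pts,.123); m=W[:,:2].mean(0); d=W[:,:2]-m
    print(c,np.round(pts,1).tolist(),m.round(4),(np.linalg.norm(d,axis=1)*1e3).round(1),np.degrees(np.arctan2(d[:,1],d[:,0])).round(1), (np.degrees(np.arctan2(d[:,1],d[:,0]))%90).mean())
E
```

```text
reactor [ 0.5452 -0.039   0.123 ]
   top fl [ 0.5415 -0.039 ] 38.6
   top bore [ 0.5432 -0.039 ] 60.0
   side fl [ 0.5431 -0.0381] 32.5
   side bore [ 0.5435 -0.0379] 50.0
liner [0.448  0.2674 0.084 ]
   top o [0.4512 0.2704] 56.4
   top i [0.4485 0.267 ] 55.0
   side o [0.4546 0.2657] 34.4Traceback (most recent call last):
  File "<stdin>", line 11, in <module>
  File "fit.py", line 18, in fitc
    best=min(((score((x+i*.002,y+j*.002)),i,j) for i in range(-6,7) for j in range(-6,7)))
  File "fit.py", line 18, in <genexpr>
    best=min(((score((x+i*.002,y+j*.002)),i,j) for i in range(-6,7) for j in range(-6,7)))
               ~~~~~^^^^^^^^^^^^^^^^^^^^^
  File "fit.py", line 11, in score
    a=proj(n,circ(p[0],p[1],R-0.0015,z)); b=proj(n,circ(p[0],p[1],R+0.0015,z))
  File "h.py", line 13, in proj
    K,d,R,t=cal(n)
            ~~~^^^
  File "h.py", line 4, in cal
    c=cams.calibration(n); return np.array(c["K"],float),np.array(c["dist"],float),np.array(c["R"],float),np.array(c["t"],float)
ValueError: time passes only in moves, steps and waits
```

```bash
python3 - <<'E'
from rig import cams
import pickle
pickle.dump({n:dict(cams.calibration(n)) for n in("top","side")},open('cal.pkl','wb'))
E
sed -i 's/c=cams.calibration(n)/c=CAL[n]/; s/^import numpy as np, cv2/import numpy as np, cv2, pickle\nCAL=pickle.load(open("\.\/cal.pkl","rb"))/' h.py
sed -i 's/d=d+np.abs(A-B)/d=d+(SG*(A-B) if SG else np.abs(A-B))/; s/np.minimum(d,60)/d/; s/^def fitc/SG=0\ndef fitc/' fit.py
cat > m0.py <<'E'
import fit
from fit import *
t=cv2.imread('pics/t0.png');s=cv2.imread('pics/s0.png')
I={'top':t,'side':s}
C={'reactor':dict(fl=(.065,.123,0),bore=(.0325,.123,-1)),'liner':dict(o=(.030,.084,1),i=(.024,.084,-1)),'cover':dict(pl=(.065,.010,1),hub=(.042,.032,0))}
init={'reactor':(.543,-.039),'liner':(.449,.267),'cover':tuple(back('top',[(428,305)],.01)[0][:2])}
for k,X in init.items():
    print(k,X)
    for c in I:
        for m,(R,z,sg) in C[k].items():
                fit.SG=sg
                q,f=fitc(c,I[c],X[0],X[1],[(R,z)]); print('  ',c,m,q.round(4),round(f,1))
def cen(im,u,v,h=3):
    g=255-cv2.cvtColor(im,cv2.COLOR_BGR2GRAY).astype(float)
    for _ in range(5):
        iu,iv=int(round(u)),int(round(v)); w=g[iv-h:iv+h+1,iu-h:iu+h+1]; w=np.clip(w-np.median(w)-15,0,None)
        yy,xx=np.mgrid[iv-h:iv+h+1,iu-h:iu+h+1]; u,v=(w*xx).sum()/w.sum(),(w*yy).sum()/w.sum()
    return u,v
P={'top':[(118,58),(301,90),(86,239),(270,270)],'side':[(484-384,28),(668-384,27),(472-384,173),(661-384,174)]}
off={'top':(297,246),'side':(265,221)}
for c in P:
    pts=[cen(I[c],off[c][0]+(a+.5)/6-.5,off[c][1]+(b+.5)/6-.5) for a,b in P[c]]
    W=back(c,pts,.123); m=W[:,:2].mean(0); d=W[:,:2]-m
    print(c,np.round(pts,1).tolist(),m.round(4),(np.linalg.norm(d,axis=1)*1e3).round(1),np.degrees(np.arctan2(d[:,1],d[:,0])).round(1), (np.degrees(np.arctan2(d[:,1],d[:,0]))%90).mean())
# cover: holes and handle, hand-picked
H={'top':[(163,72),(310,165),(224,311),(76,216)],'side':[(530-384,67),(707-384,139),(618-384,310),(436-384,235)]}
B={'top':[(265,93),(171,260)],'side':[(466-384,80),(660-384,165)]}
oc={'top':(396,273),'side':(254,330)}
for c in H:
    f=lambda L:[(oc[c][0]+(a+.5)/6-.5,oc[c][1]+(b+.5)/6-.5) for a,b in L]
    W=back(c,f(H[c]),.010)[:,:2];m=W.mean(0);d=W-m
    print(c,'cover holes',m.round(4),(np.linalg.norm(d,axis=1)*1e3).round(1),(np.degrees(np.arctan2(d[:,1],d[:,0]))).round(1))
    W=back(c,f(B[c]),.070)[:,:2]; d=W[0]-W[1]; print('  bar',W.mean(0).round(4),np.linalg.norm(d).round(4),np.degrees(np.arctan2(d[1],d[0])).round(1))
E
python3 m0.py
```

```text
reactor (0.543, -0.039)
   top fl [ 0.543  -0.0392] 45.4
   top bore [ 0.5428 -0.0388] 93.1
   side fl [ 0.5431 -0.0381] 34.3
   side bore [ 0.5435 -0.0379] 53.9
liner (0.449, 0.267)
   top o [0.4509 0.2699] 87.1
   top i [0.4508 0.2698] 83.5
   side o [0.4511 0.2709] 36.3
   side i [0.451  0.2708] 70.4
cover (np.float64(0.47892115624965165), np.float64(-0.3007441505796741))
   top pl [ 0.4807 -0.3007] 75.1
   top hub [ 0.4781 -0.2926] 61.7
   side pl [ 0.4814 -0.2984] 33.7
   side hub [ 0.4816 -0.3084] 55.1
top [[316.4, 255.5], [346.6, 260.6], [310.9, 285.3], [341.5, 290.8]] [ 0.5428 -0.0387] [52.8 53.  52.9 52.9] [  35.4  -54.7  125.2 -144.8] 35.27817556443632
side [[282.2, 226.3], [311.7, 225.5], [279.2, 249.2], [310.9, 249.8]] [ 0.544  -0.0393] [49.8 52.9 52.3 52.3] [ 126.    36.4 -146.2  -54.8] 35.353334934156365
top cover holes [ 0.4807 -0.3003] [53.3 52.9 53.3 52.9] [  12.   -77.6 -168.   102.4]
  bar [ 0.48   -0.2979] 0.0818 -31.3
side cover holes [ 0.4818 -0.2985] [53.1 53.7 52.6 53.9] [ 101.8   12.2  -78.  -167.2]
  bar [ 0.4816 -0.3014] 0.0787 146.1
```

Request:
play_rows(
  motion=[0.5,-0.85,0,0,0,0,0.5,-0.85,0,0,0,0,0.5,-0.85,0,0,0,0,0.5,-0.85,0,0,0,0,0.5,-0.85,0,0,0,0,0.5,-0.85,0,0,0,0,0.5,-0.85,0,0,0,0,0.5,-0.85,0,0,0,0],
  hand=1,
)

```text
clock: 1.2
position: [0.3595, 0.4239, 0.2315]
eef_rot: [-2.507, -1.893, -0.001]
ft_force: [0.4, 0.5, 0.1]
finger_gap: 0.0856
```

Request:
play_rows(
  motion=[0.6,-1.0,0,0,0,0,0.6,-1.0,0,0,0,0,0.6,-1.0,0,0,0,0,0.5,-0.87,0,0,0,0,0,0,0,0,0,0,0,0,0,0,0,0,0,0,0,0,0,0],
)

```text
clock: 1.9
position: [0.4503, 0.2715, 0.2314]
eef_rot: [-2.506, -1.894, -0.001]
ft_force: [0.7, 0.0, -0.2]
finger_gap: 0.0854
```

Request:
play_rows(
  motion=[0.02,-0.03,-0.7,0,0,0,0,0,-0.7,0,0,0,0,0,-0.7,0,0,0,0,0,-0.7,0,0,0,0,0,-0.6,0,0,0,0,0,-0.4,0,0,0,0,0,-0.28,0,0,0,0,0,0,0,0,0],
)

```text
clock: 2.7
position: [0.4506, 0.2701, 0.0668]
eef_rot: [-2.505, -1.895, 0.003]
ft_force: [-0.6, -0.0, 0.4]
finger_gap: 0.0851
```

```bash
python3 - <<'E'
from h import *
t=save("top","pics/t1.png"); s=save("side","pics/s1.png")
f=lambda i,u,v:cv2.resize(i[v-40:v+40,u-40:u+40],None,fx=5,fy=5,interpolation=cv2.INTER_CUBIC)
cv2.imwrite('pics/g1.png',np.hstack([f(t,205,313),f(s,254,177)])[:,:,::-1])
E
```

```text
(no output)
```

View pics/g1.png

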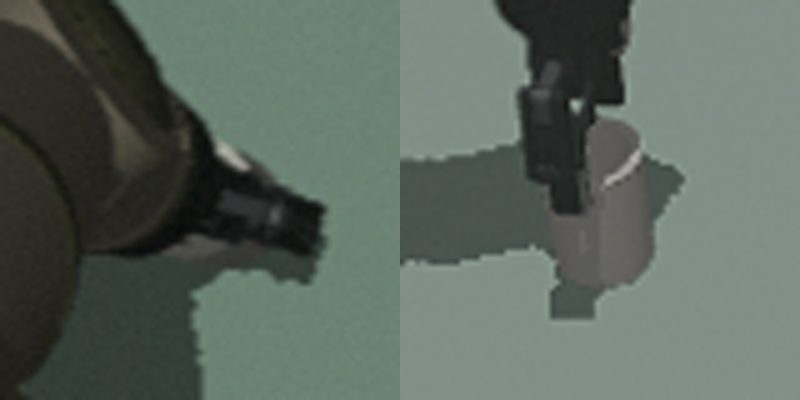

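```bash
python3 - <<'E'
from h import *
a=np.radians(74.2);d=np.array([np.cos(a),np.sin(a)]);e=np.array([-d[1],d[0]])
c=np.array([.4506,.2701])
for z in (.0668,.073,.08):
    P=[[*(c-d*o+e*w),z] for o in(.0425,.057) for w in(-.011,.011)]
    q=proj('side',P); print(z,((q-[214,137])*5+2.5).round().tolist())
E
```

```text
0.0668 [[195.0, 228.0], [157.0, 225.0], [190.0, 246.0], [151.0, 243.0]]
0.073 [[194.0, 220.0], [156.0, 217.0], [188.0, 238.0], [150.0, 235.0]]
0.08 [[192.0, 211.0], [154.0, 208.0], [187.0, 229.0], [148.0, 226.0]]
```

The side crop shows the open fingertip at z≈0.079, which fits the TCP being defined for shut fingers. The jaws straddle the cup, so I'll close them.

Request:
play_rows(
  motion=[0,0,0,0,0,0,0,0,0,0,0,0,0,0,0,0,0,0,0,0,0,0,0,0,0,0,0,0,0,0,0,0,0,0,0,0,0,0,0,0,0,0,0,0,0,0,0,0],
  hand=0,
)

```text
clock: 3.6
position: [0.4522, 0.2696, 0.0697]
eef_rot: [-2.508, -1.892, -0.004]
ft_force: [-1.4, -0.6, 12.3]
finger_gap: 0.0579
```

Request:
play_rows(
  motion=[0,0,0.1,0,0,0,0,0,0.3,0,0,0,0,0,0.4,0,0,0,0,0,0.6,0,0,0,0,0,0.8,0,0,0,0,0,0.8,0,0,0,0,0,0.5,0,0,0,0,0,0,0,0,0],
)

```text
clock: 4.4
position: [0.4527, 0.2697, 0.2114]
eef_rot: [2.508, 1.892, 0.008]
ft_force: [0.9, -0.1, -3.1]
finger_gap: 0.0569
```

```bash
python3 - <<'E'
from h import *
t=save("top","pics/t2.png"); s=save("side","pics/s2.png")
q=proj('side',[[.451,.270,.2]])[0].astype(int);print(q, r.observe()['position'],r.observe()['eef_rot'])
f=lambda i,u,v:cv2.resize(i[v-40:v+40,u-40:u+40],None,fx=5,fy=5,interpolation=cv2.INTER_CUBIC)
cv2.imwrite('pics/g2.png',np.hstack([f(t,205,313),f(s,*q)])[:,:,::-1])
E
```

```text
[246 135] [0.4513753  0.26901126 0.20838659] [2.50758174e+00 1.89250605e+00 1.16658463e-03]
```

View pics/g2.png

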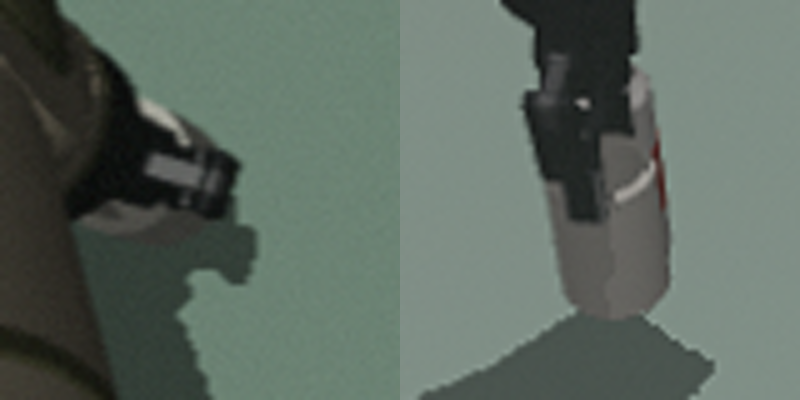

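```bash
cat > ov.py <<'E'
from fit import *
def overlay(n,f,out,circs,ctr,h=40,k=5):
    im=cv2.imread(f); u,v=ctr
    c=cv2.resize(im[v-h:v+h,u-h:u+h],None,fx=k,fy=k,interpolation=cv2.INTER_CUBIC)
    for (x,y,R,z),col in circs:
        q=((proj(n,circ(x,y,R,z))-[u-h,v-h]+.5)*k)
        cv2.polylines(c,[np.round(q*8).astype(np.int32)],True,col,1,cv2.LINE_AA,3)
    return c
E
python3 - <<'E'
from ov import *
b=.1387
L=lambda x,y:[((x,y,.03,b+.005),(0,0,255)),((x,y,.027,b),(255,0,0)),((x,y,.03,b+.084),(0,255,255))]
a=overlay('side','pics/s2.png',0,L(.4512,.2697),(246,140))
q=proj('top',[[.451,.27,b]])[0].astype(int)
c=overlay('top','pics/t2.png',0,L(.4512,.2697),tuple(int(i) for i in q))
cv2.imwrite('pics/o2.png',np.hstack([a,c]))
E
```

```text
(no output)
```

View pics/o2.png

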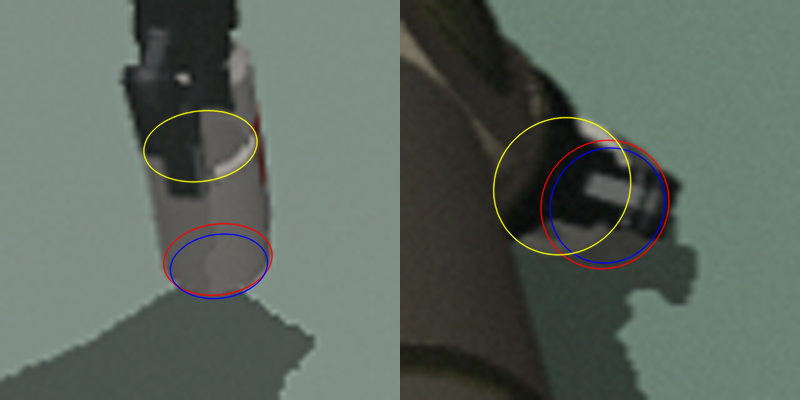

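Request:
play_rows(
  motion=[0,0,0.5,0,0,0,0.1,-0.35,0.4,0,0,0,0.2,-0.7,0,0,0,0,0.3,-1.0,0,0,0,0,0.3,-1.0,0,0,0,0,0.3,-1.0,0,0,0,0,0.3,-1.0,0,0,0,0,0.3,-1.0,0,0,0,0],
)

```text
clock: 5.3
position: [0.523, 0.0255, 0.2425]
eef_rot: [-2.506, -1.892, 0.004]
ft_force: [1.0, 0.5, -2.7]
finger_gap: 0.0572
```

Request:
play_rows(
  motion=[0.2,-0.7,0,0,0,0,0.2,-0.6,0,0,0,0,0.1,-0.35,0,0,0,0,0,0,0,0,0,0,0,0,0,0,0,0,0,0,0,0,0,0],
)

```text
clock: 5.9
position: [0.5432, -0.0372, 0.2437]
eef_rot: [-2.505, -1.894, 0.001]
ft_force: [-0.9, 0.8, -2.0]
finger_gap: 0.0575
```

```bash
python3 - <<'E'
from ov import *
o=r.observe();print(o['position'],o['eef_rot'],o['ft_force'],o['finger_gap'])
x,y,z=o['position']; b=z-.0697
save("top","pics/t3.png"); save("side","pics/s3.png")
L=[((x,y,.03,b+.005),(0,0,255)),((x,y,.027,b),(255,0,0)),((x,y,.03,b+.084),(0,255,255)),((.5431,-.0386,.0325,.123),(0,255,0)),((.5431,-.0386,.065,.123),(0,255,0))]
q=[tuple(int(i) for i in proj(n,[[x,y,b]])[0]) for n in('side','top')]
cv2.imwrite('pics/o3.png',np.hstack([overlay('side','pics/s3.png',0,L,q[0]),overlay('top','pics/t3.png',0,L,q[1])]))
E
```

```text
[ 0.54315794 -0.03715155  0.24369214] [-2.50483901e+00 -1.89439227e+00  5.89267945e-04] [-0.86607856  0.80975008 -1.9741305 ] 0.05747751029479962
```

View pics/o3.png

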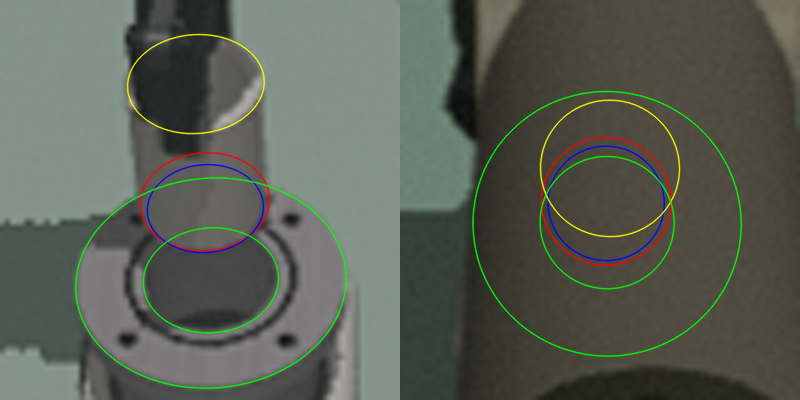

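```bash
cat > sil.py <<'E'
from ov import *
import sys
def edges(im,v,u0,u1):
    g=gaussian_filter(im.astype(float),(0.8,0.6,0))[v,u0:u1].astype(float)
    d=np.abs(np.diff(g,axis=0)).sum(1); return [(round(u0+i+.5+0.5*(d[i-1]-d[i+1])/(d[i-1]+d[i+1]-2*d[i]),2),round(d[i])) for i in range(1,len(d)-1) if d[i]>d[i-1] and d[i]>=d[i+1] and d[i]>12]
def hull(n,x,y,b,v,tilt=(0,0)):
    P=np.vstack([circ(x+tilt[0]*(z-b),y+tilt[1]*(z-b),.03,z) for z in np.linspace(b+.005,b+.084,20)])
    h=cv2.convexHull(proj(n,P).astype(np.float32)).reshape(-1,2); out=[]
    for i in range(len(h)):
        a,c=h[i],h[(i+1)%len(h)]
        if (a[1]-v)*(c[1]-v)<0: out.append(float(a[0]+(v-a[1])/(c[1]-a[1])*(c[0]-a[0])))
    return np.round(sorted(out),2)
E
python3 - <<'E'
from sil import *
im=cv2.imread('pics/s3.png'); x,y,z=.5432,-.0385,.2437
v0=int(proj('side',[[x,y,z-.0697]])[0][1]);print(v0)
for v in range(v0-22,v0+8,2): print(v,hull('side',x,y,z-.0697,v),edges(im,v,270,325))
E
```

```text
223
201 [279.16 306.47] [(np.float64(280.49), 149), (np.float64(295.08), 65), (np.float64(302.0), 85), (np.float64(304.72), 64), (np.float64(306.15), 47)]
203 [279.37 306.56] [(np.float64(280.8), 107), (np.float64(295.01), 52), (np.float64(300.34), 68), (np.float64(303.79), 74), (np.float64(306.33), 67)]
205 [279.58 306.65] [(np.float64(279.53), 107), (np.float64(285.12), 12), (np.float64(293.91), 41), (np.float64(297.15), 73), (np.float64(301.79), 67), (np.float64(306.25), 76)]
207 [279.8  306.74] [(np.float64(279.43), 98), (np.float64(285.38), 59), (np.float64(293.32), 42), (np.float64(295.91), 84), (np.float64(299.43), 35), (np.float64(306.26), 76)]
209 [280.01 306.83] [(np.float64(279.54), 83), (np.float64(285.71), 60), (np.float64(293.36), 50), (np.float64(295.71), 42), (np.float64(306.33), 74)]
211 [280.22 306.92] [(np.float64(279.71), 73), (np.float64(286.17), 61), (np.float64(293.55), 58), (np.float64(295.07), 41), (np.float64(306.48), 72)]
213 [280.44 307.01] [(np.float64(280.25), 81), (np.float64(286.6), 19), (np.float64(294.27), 29), (np.float64(306.52), 70)]
215 [280.65 3
[... 644 characters left out ...]
76.34), 19), (np.float64(279.42), 46), (np.float64(282.11), 57), (np.float64(293.38), 15), (np.float64(307.37), 72), (np.float64(310.27), 97), (np.float64(313.38), 93), (np.float64(318.25), 13)]
227 [282.92 305.45] [(np.float64(279.93), 14), (np.float64(282.5), 26), (np.float64(284.24), 18), (np.float64(293.26), 15), (np.float64(304.15), 25), (np.float64(307.72), 61), (np.float64(310.62), 45), (np.float64(313.3), 51), (np.float64(319.36), 18)]
229 [284.78 303.37] [(np.float64(272.4), 15), (np.float64(281.78), 29), (np.float64(284.56), 49), (np.float64(292.46), 15), (np.float64(302.44), 35), (np.float64(305.26), 57), (np.float64(307.49), 60), (np.float64(310.0), 55), (np.float64(320.42), 18)]
```

Request:
play_rows(
  motion=[0.03,-0.02,-0.3,0,0,0,0,0,-0.4,0,0,0,0,0,-0.3,0,0,0,0,0,-0.15,0,0,0,0,0,0,0,0,0],
)

```text
clock: 6.5
position: [0.5443, -0.0394, 0.197]
eef_rot: [-2.506, -1.892, 0.002]
ft_force: [0.0, 0.6, -1.6]
finger_gap: 0.0571
```

```bash
python3 - <<'E'
from sil import *
o=r.observe();x,y,z=o['position'];print(o['position'],o['ft_force'])
save("side","pics/s4.png")
im=cv2.imread('pics/s4.png'); x,y=.5432,-.0385
v0=int(proj('side',[[x,y,z-.0697]])[0][1]);print(v0)
for v in range(v0-16,v0-2,2): print(v,hull('side',x,y,z-.0697,v),edges(im,v,270,325))
L=[((x,y,.03,z-.0697+.005),(0,0,255)),((x,y,.027,z-.0697),(255,0,0)),((.5431,-.0386,.0325,.123),(0,255,0))]
cv2.imwrite('pics/o4.png',overlay('side','pics/s4.png',0,L,(293,v0),30,12))
E
```

```text
[ 0.54430373 -0.03944604  0.19697041] [ 0.02140312  0.55224259 -1.64778981]
236
220 [281.19 307.33] [(np.float64(281.48), 81), (np.float64(283.3), 77), (np.float64(297.74), 79), (np.float64(303.59), 61), (np.float64(307.5), 55)]
222 [281.4  307.42] [(np.float64(278.44), 61), (np.float64(287.27), 49), (np.float64(297.55), 99), (np.float64(300.28), 41), (np.float64(307.58), 46), (np.float64(313.42), 14)]
224 [281.62 307.51] [(np.float64(276.31), 60), (np.float64(282.06), 33), (np.float64(287.6), 62), (np.float64(294.79), 42), (np.float64(297.24), 56), (np.float64(306.29), 14), (np.float64(308.82), 38), (np.float64(310.34), 45), (np.float64(313.32), 49), (np.float64(316.26), 14)]
226 [281.83 307.6 ] [(np.float64(274.4), 75), (np.float64(279.42), 40), (np.float64(282.15), 52), (np.float64(287.95), 52), (np.float64(295.78), 51), (np.float64(308.24), 23), (np.float64(310.55), 68), (np.float64(313.35), 93), (np.float64(318.79), 14)]
228 [282.05 307.69] [(np.float64(273.35), 21), (np.float64(282.52), 24), (np.float64(296.28), 25), (np.float64(307.46), 47), (np.float64(309.57), 83), (np.float64(313.19), 12), (np.float64(319.86), 16)]
230 [282.27 307.78] [(np.float64(280.42), 21), (np.float64(282.67), 45), (np.float64(297.32), 18), (np.float64(308.4), 15), (np.float64(310.81), 72), (np.float64(320.81), 18)]
232 [282.48 307.87] [(np.float64(279.9), 36), (np.float64(282.37), 54), (np.float64(297.2), 16), (np.float64(307.75), 37), (np.float64(309.62), 71), (np.float64(312.15), 76), (np.float64(321.87), 19)]
```

View pics/o4.png

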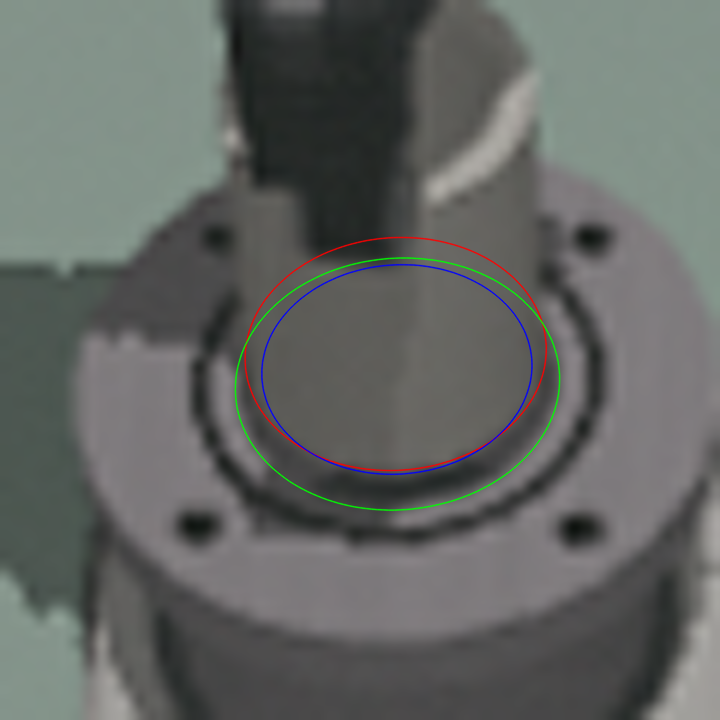

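Request:
play_rows(
  motion=[0,0,-0.15,0,0,0,0,0,-0.2,0,0,0,0,0,-0.2,0,0,0,0,0,0,0,0,0],
)

```text
clock: 6.95
position: [0.5441, -0.0396, 0.1749]
eef_rot: [-2.507, -1.892, 0.002]
ft_force: [-0.2, -0.2, -2.4]
finger_gap: 0.0572
```

Request:
play_rows(
  motion=[0,0,-0.2,0,0,0,0,0,-0.2,0,0,0,0,0,-0.2,0,0,0,0,0,0,0,0,0],
)

```text
clock: 7.35
position: [0.5442, -0.0395, 0.1508]
eef_rot: [-2.507, -1.892, 0.003]
ft_force: [-0.1, 0.7, -2.9]
finger_gap: 0.0573
```

```bash
python3 - <<'E'
from sil import *
o=r.observe();x,y,z=o['position'];print(o['position'],o['ft_force'],o['ft_torque'],o['eef_rot'])
save("side","pics/s5.png")
L=[((.5431,-.0386,.03,z-.0697+.084),(0,0,255)),((.5431,-.0386,.0325,.123),(0,255,0))]
cv2.imwrite('pics/o5.png',overlay('side','pics/s5.png',0,L,(293,236),30,12))
E
```

```text
[ 0.54417021 -0.03954404  0.15078647] [-0.13467485  0.66196113 -2.85457629] [-0.00355525 -0.00738164  0.00075147] [-2.5065345  -1.8919706   0.00250936]
```

View pics/o5.png

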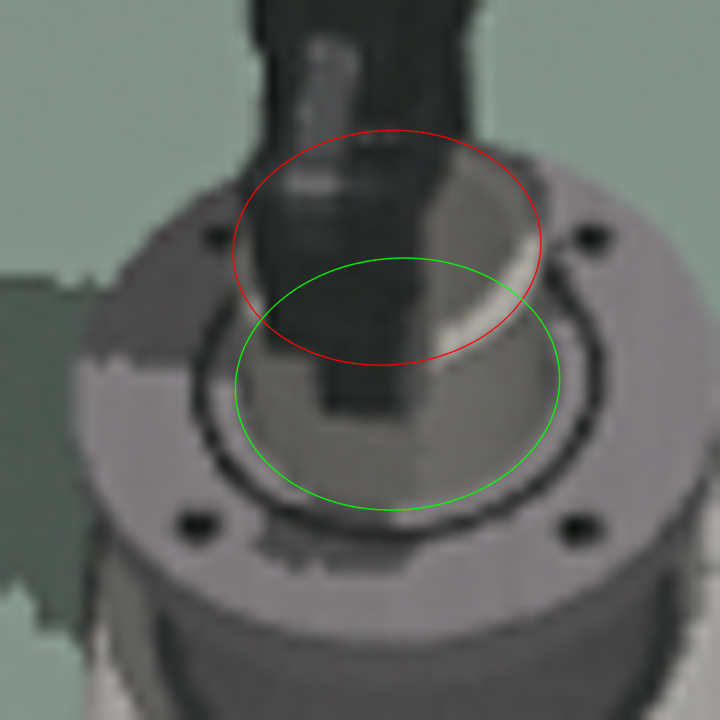

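Request:
play_rows(
  motion=[0,0,-0.15,0,0,0,0,0,-0.2,0,0,0,0,0,-0.1,0,0,0,0,0,0,0,0,0],
)

```text
clock: 7.8
position: [0.5444, -0.0396, 0.1333]
eef_rot: [-2.507, -1.892, 0.002]
ft_force: [0.3, 0.6, -2.9]
finger_gap: 0.0572
```

Request:
play_rows(
  motion=[0,0,-0.05,0,0,0,0,0,-0.05,0,0,0,0,0,0,0,0,0],
)

```text
clock: 8.1
position: [0.5448, -0.0396, 0.1299]
eef_rot: [-2.507, -1.893, 0.0]
ft_force: [-0.4, 0.3, -3.5]
finger_gap: 0.0572
```

Request:
play_rows(
  motion=[0,0,-0.04,0,0,0,0,0,0,0,0,0],
)

```text
clock: 8.3
position: [0.5448, -0.0396, 0.1284]
eef_rot: [2.508, 1.892, 0.0]
ft_force: [-0.8, 0.1, -3.6]
finger_gap: 0.0573
```

Request:
play_rows(
  motion=[0,0,-0.03,0,0,0,0,0,0,0,0,0],
)

```text
clock: 8.5
position: [0.5448, -0.0396, 0.1272]
eef_rot: [2.508, 1.892, -0.0]
ft_force: [-0.2, 0.2, -2.7]
finger_gap: 0.0571
```

Request:
play_rows(
  motion=[0,0,-0.03,0,0,0,0,0,0,0,0,0],
)

```text
clock: 8.7
position: [0.5452, -0.0396, 0.1268]
eef_rot: [2.507, 1.892, 0.001]
ft_force: [-2.2, 0.7, 6.9]
finger_gap: 0.0576
```

```bash
python3 - <<'E'
from sil import *
o=r.observe();x,y,z=o['position'];print(o['position'],o['ft_force'],o['ft_torque'],o['eef_rot'])
save("side","pics/s6.png")
L=[((.5435,-.0386,.03,.141),(0,0,255)),((.5431,-.0386,.0325,.123),(0,255,0))]
cv2.imwrite('pics/o6.png',overlay('side','pics/s6.png',0,L,(293,236),30,12))
E
```

```text
[ 0.54519261 -0.03957687  0.12682713] [-2.16645378  0.71298261  6.94466451] [-0.07033306  0.39714083 -0.08795539] [2.50714055e+00 1.89217024e+00 1.36643846e-03]
```

View pics/o6.png

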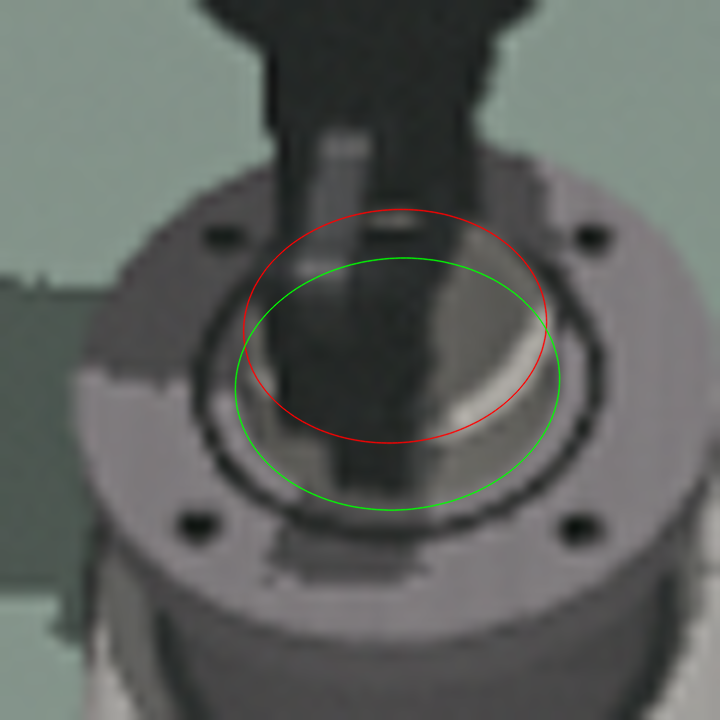

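The force rose at exactly the expected height, and the rim lies on the circle predicted for a standing cup (0.141). Now I'll release it.

Request:
play_rows(
  motion=[0,0,0,0,0,0,0,0,0,0,0,0,0,0,0,0,0,0,0,0,0,0,0,0,0,0,0,0,0,0,0,0,0,0,0,0],
  hand=1,
)

```text
clock: 9.35
position: [0.5448, -0.0396, 0.126]
eef_rot: [-2.508, -1.892, 0.0]
ft_force: [-0.5, -0.4, 0.0]
finger_gap: 0.0854
```

Request:
play_rows(
  motion=[0,0,0.2,0,0,0,0,0,0.4,0,0,0,0,0,0.6,0,0,0,0,0,0.8,0,0,0,0,0,0.8,0,0,0,0,-0.5,0,0,0,0,0,-0.9,0,0,0,0,-0.2,-1,0,0,0,-5.6],
)

```text
clock: 10.15
position: [0.5378, -0.1357, 0.2392]
eef_rot: [2.594, 1.77, 0.003]
ft_force: [-0.8, -0.7, -0.3]
finger_gap: 0.0856
```

Request:
play_rows(
  motion=[-0.35,-1,0,0,0,-5.6,-0.35,-1,0,0,0,-5.7,-0.35,-1,0,0,0,0,-0.25,-0.7,0,0,0,0,-0.09,-0.4,0,0,0,0,0,0,0,0,0,0,0,0,0,0,0,0],
)

```text
clock: 10.85
position: [0.4818, -0.2984, 0.2381]
eef_rot: [-2.757, -1.504, -0.001]
ft_force: [0.0, 0.2, -1.3]
finger_gap: 0.0856
```

```bash
python3 - <<'E'
from sil import *
o=r.observe();x,y,z=o['position'];print(o['position'],o['eef_rot']); v=o['eef_rot'];print(np.degrees(2*np.arctan2(v[1],v[0])))
t=save("top","pics/t7.png"); s=save("side","pics/s7.png")
L=[((.5435,-.0386,.03,.141),(0,0,255)),((.5435,-.0386,.024,.141),(0,0,255)),((.5431,-.0386,.0325,.123),(0,255,0))]
cv2.imwrite('pics/o7.png',np.hstack([overlay('side','pics/s7.png',0,L,(293,236),30,12)[:,:,:],]))
import fit
for n,im in(('top',t),('side',s)):
    for R,sg in((.03,1),(.024,-1)):
        fit.SG=sg; print(n,fitc(n,im,.5432,-.0386,[(R,.141)]))
fit.SG=1
for n,im in(('top',t),('side',s)):
    print(n,'cover',fitc(n,im,.4812,-.2995,[(.065,.010)]))
E
```

```text
[ 0.48182079 -0.2984285   0.23811149] [-2.75737295e+00 -1.50424700e+00 -1.00466679e-03]
-302.77186207661146
top (array([ 0.54485752, -0.03965642]), np.float64(118.13741427179717))
top (array([ 0.54384399, -0.03946089]), np.float64(97.29590727868636))
side (array([ 0.54476105, -0.03920715]), np.float64(51.69886669406014))
side (array([ 0.54386694, -0.03905005]), np.float64(48.90448332977262))
top cover (array([ 0.48050123, -0.30046196]), np.float64(69.41964134751558))
side cover (array([ 0.48149792, -0.29849477]), np.float64(37.366724223201544))
```

View pics/o7.png

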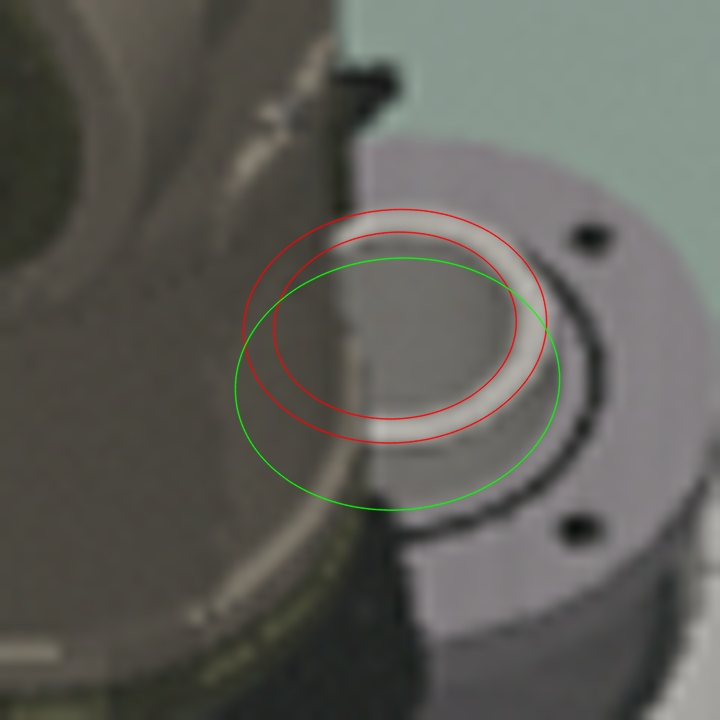

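View pics/t7.png

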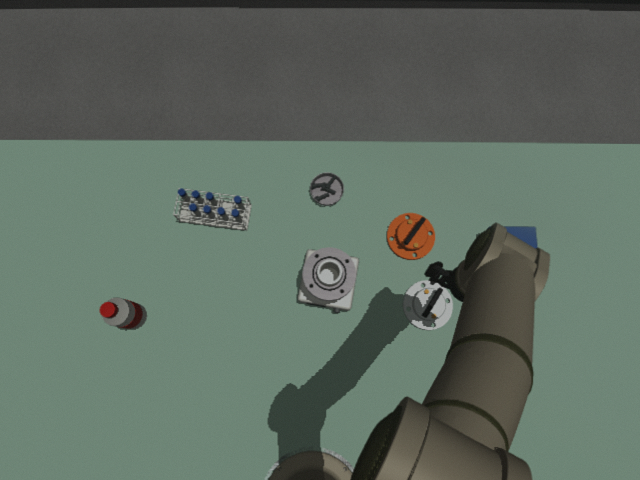

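The cup stands with its rim at 0.141 m, about 1.4 mm off the bore axis. Next is the descent on the cover's handle.

Request:
play_rows(
  motion=[0,0,-0.5,0,0,0,0,0,-0.9,0,0,0,0,0,-0.9,0,0,0,0,0,-0.8,0,0,0,0,0,-0.5,0,0,0,0,0,0,0,0,0],
)

```text
clock: 11.55
position: [0.4807, -0.2972, 0.0916]
eef_rot: [-2.753, -1.505, 0.003]
ft_force: [-0.4, -1.0, 0.1]
finger_gap: 0.0855
```

```bash
python3 - <<'E'
from sil import *
o=r.observe();print(o['position'],o['eef_rot'],o['ft_force'])
s=save("side","pics/s8.png")
cv2.imwrite('pics/o8.png',overlay('side','pics/s8.png',0,[],(290,345),50,8))
E
```

```text
[ 0.48073866 -0.29720448  0.09161767] [-2.75284315 -1.5048481   0.00336303] [-0.3719517  -0.98206785  0.13224945]
```

View pics/o8.png

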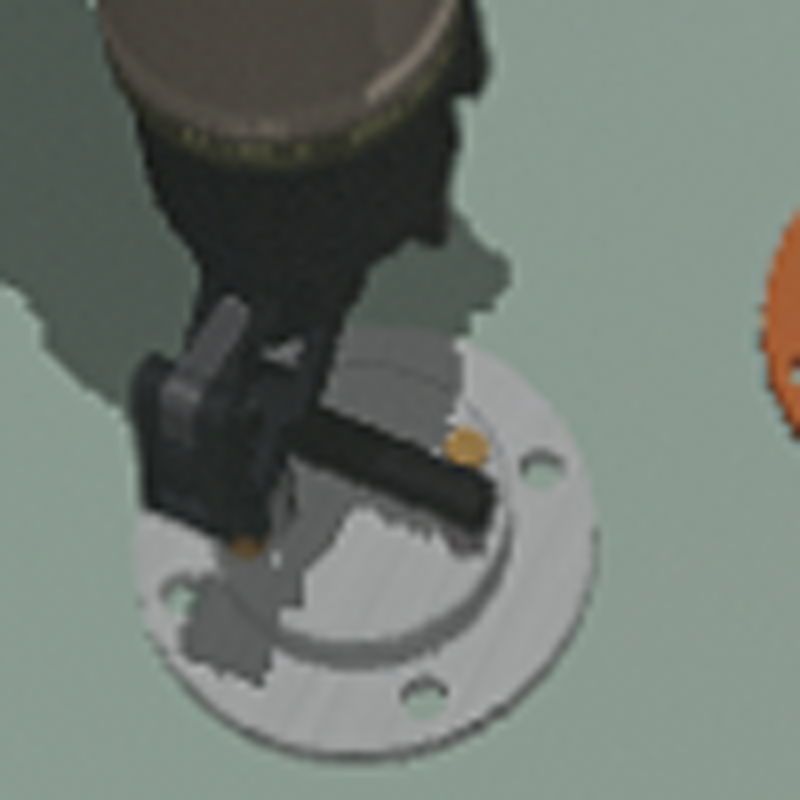

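Request:
play_rows(
  motion=[0.01,-0.04,-0.4,0,0,0,0,0,-0.4,0,0,0,0,0,-0.25,0,0,0,0,0,-0.1,0,0,0,0,0,0,0,0,0,0,0,0,0,0,0],
)

```text
clock: 12.2
position: [0.482, -0.3013, 0.0488]
eef_rot: [2.758, 1.503, 0.001]
ft_force: [-0.7, 0.7, 0.5]
finger_gap: 0.0852
```

Request:
play_rows(
  motion=[0,0,0,0,0,0,0,0,0,0,0,0,0,0,0,0,0,0,0,0,0,0,0,0,0,0,0,0,0,0,0,0,0,0,0,0,0,0,0,0,0,0,0,0,0,0,0,0],
  hand=0,
)

```text
clock: 13.0
position: [0.4818, -0.3011, 0.0484]
eef_rot: [2.758, 1.504, 0.001]
ft_force: [-0.3, 1.3, 6.0]
finger_gap: 0.0108
```

Request:
play_rows(
  motion=[0,0,0,0,0,0,0,0,0,0,0,0,0,0,0,0,0,0,0,0,0,0,0,0],
)

```text
clock: 13.4
position: [0.4818, -0.3011, 0.0483]
eef_rot: [2.758, 1.504, 0.001]
ft_force: [-0.1, 0.8, 5.2]
finger_gap: 0.0108
```

Request:
play_rows(
  motion=[0,0,0.1,0,0,0,0,0,0.2,0,0,0,0,0,0.4,0,0,0,0,0,0.6,0,0,0,0,0,0.8,0,0,0,0,0,0.8,0,0,0,0,0,0.8,0,0,0,0,0,0.5,0,0,0],
)

```text
clock: 14.2
position: [0.4816, -0.3015, 0.2186]
eef_rot: [2.757, 1.502, 0.002]
ft_force: [1.1, 0.1, -4.9]
finger_gap: 0.011
```

Request:
play_rows(
  motion=[0,0,0.3,0,0,0,0,0,0,0,0,0,0,0,0,0,0,0],
)

```text
clock: 14.5
position: [0.4811, -0.3008, 0.2273]
eef_rot: [-2.757, -1.503, 0.001]
ft_force: [0.1, -0.4, -5.1]
finger_gap: 0.0106
```

```bash
python3 - <<'E'
from sil import *
o=r.observe();x,y,z=o['position'];print(o['position'],o['eef_rot'],o['ft_force'],o['ft_torque'],o['finger_gap'])
s=save("side","pics/s9.png")
b=z-.0483;X,Y=.4813,-.2995
q=[int(i) for i in proj('side',[[X,Y,b]])[0]]
cv2.imwrite('pics/o9.png',overlay('side','pics/s9.png',0,[((X,Y,.065,b+.01),(0,0,255)),((X,Y,.065,b),(255,0,0))],q,50,8))
E
```

```text
[ 0.48110008 -0.30081033  0.22731179] [-2.75745708e+00 -1.50318026e+00  1.00776451e-03] [ 0.09742104 -0.39106867 -5.05953492] [ 0.02908003  0.02936958 -0.03214715] 0.010597747753952613
```

View pics/o9.png

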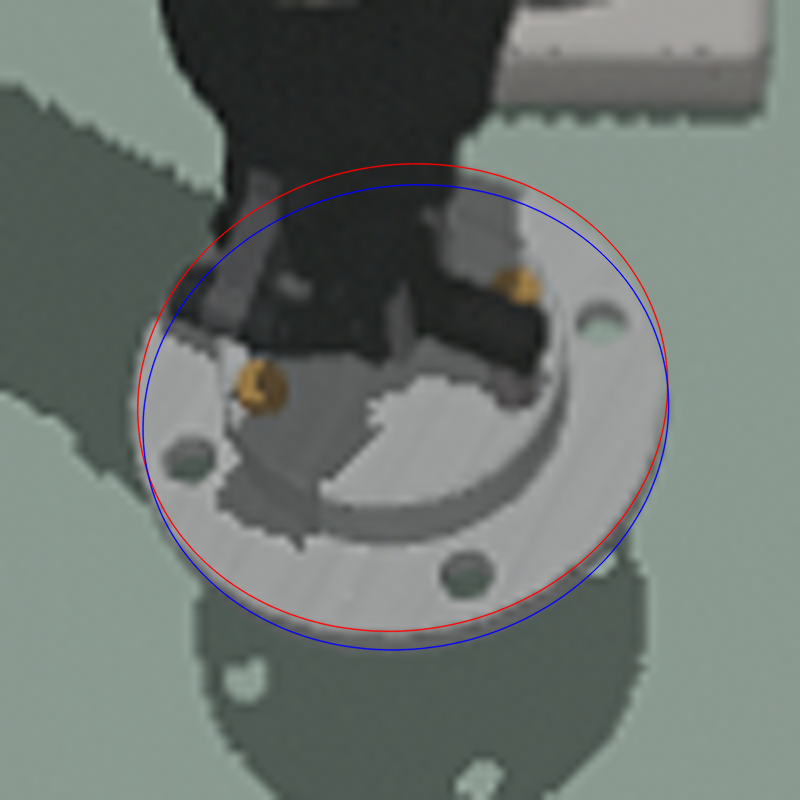

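Request:
play_rows(
  motion=[0.1,0.4,0,0,0,1.5,0.15,0.7,0,0,0,3,0.2,0.8,0,0,0,3.6,0.2,0.8,0,0,0,4,0.2,0.8,0,0,0,4,0.2,0.8,0,0,0,4,0.2,0.8,0,0,0,3,0.15,0.7,0,0,0,0],
)

```text
clock: 15.35
position: [0.5374, -0.0664, 0.227]
eef_rot: [-2.396, -2.029, 0.001]
ft_force: [-0.2, 1.0, -5.1]
finger_gap: 0.0108
```

Request:
play_rows(
  motion=[0.1,0.5,0,0,0,0,0.05,0.22,0,0,0,0,0,0,0,0,0,0,0,0,0,0,0,0,0,0,0,0,0,0],
)

```text
clock: 15.85
position: [0.5432, -0.0418, 0.2279]
eef_rot: [2.403, 2.023, -0.001]
ft_force: [-0.6, -0.6, -4.0]
finger_gap: 0.0109
```

```bash
python3 - <<'E'
from sil import *
o=r.observe();x,y,z=o['position'];print(o['position'],o['eef_rot'],o['ft_force'],np.degrees(2*np.arctan2(o['eef_rot'][1],o['eef_rot'][0]))%180)
s=save("side","pics/s10.png");save("top","pics/t10.png")
b=z-.0483;X,Y=.5431,-.0386
q=[int(i) for i in proj('side',[[X,Y,b]])[0]]
L=[((X,Y,.065,b+.01),(0,0,255))]
for k in range(4):
    a=np.radians(35.3+90*k); L+=[((X+.053*np.cos(a),Y+.053*np.sin(a),.0065,b+.01),(255,0,0)),((X+.053*np.cos(a),Y+.053*np.sin(a),.005,.123),(0,255,0))]
print(q)
cv2.imwrite('pics/o10.png',overlay('side','pics/s10.png',0,L,q,50,8))
E
```

```text
[ 0.54322115 -0.04184116  0.2278819 ] [ 2.40329551e+00  2.02310160e+00 -1.26803330e-03] [-0.64686441 -0.59427381 -4.03063949] 80.18155279911021
[294, 221]
```

View pics/o10.png

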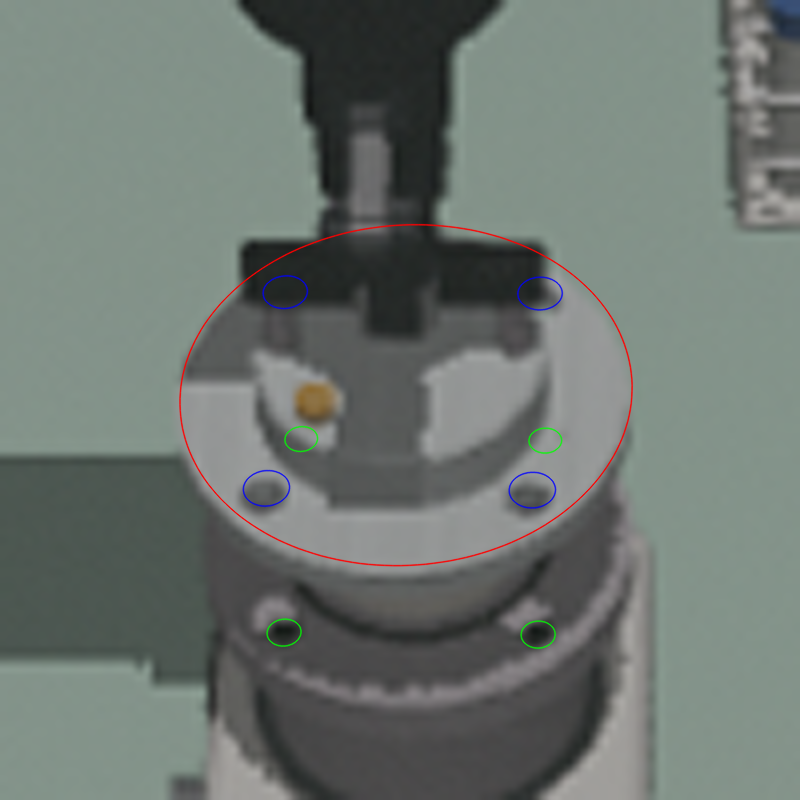

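```bash
cat > cov.py <<'E'
from sil import *
import fit
def holes(im,n,P,ztop,seed):
    g=cv2.cvtColor(im,cv2.COLOR_BGR2GRAY).astype(float)
def run(f,z,b):
    im=cv2.imread(f)
    for sg in (1,0):
        fit.SG=sg; print('plate',fitc('side',im,.5431,-.0386,[(.065,b+.01)]))
E
python3 - <<'E'
from cov import *
run('pics/s10.png',0,.2278-.0483)
# z-free check: fit jointly for several b
im=cv2.imread('pics/s10.png');fit.SG=1
for b in (.175,.177,.179,.181,.183):
    print(b,fitc('side',im,.5431,-.0386,[(.065,b+.01)]))
cv2.imwrite('pics/z10.png',cv2.resize(im[225:275,262:332],None,fx=11,fy=11,interpolation=cv2.INTER_CUBIC))
E
```

```text
plate (array([ 0.54174688, -0.04218697]), np.float64(20.41212597876183))
plate (array([ 0.54166765, -0.041722  ]), np.float64(58.41061926724174))
0.175 (array([ 0.54217681, -0.03881237]), np.float64(21.365136983429053))
0.177 (array([ 0.5419073 , -0.04031286]), np.float64(20.90544212087501))
0.179 (array([ 0.54178628, -0.04181894]), np.float64(20.49800659480525))
0.181 (array([ 0.54162565, -0.04330269]), np.float64(20.210504084223707))
0.183 (array([ 0.54141249, -0.0447779 ]), np.float64(19.968402868083665))
```

View pics/z10.png

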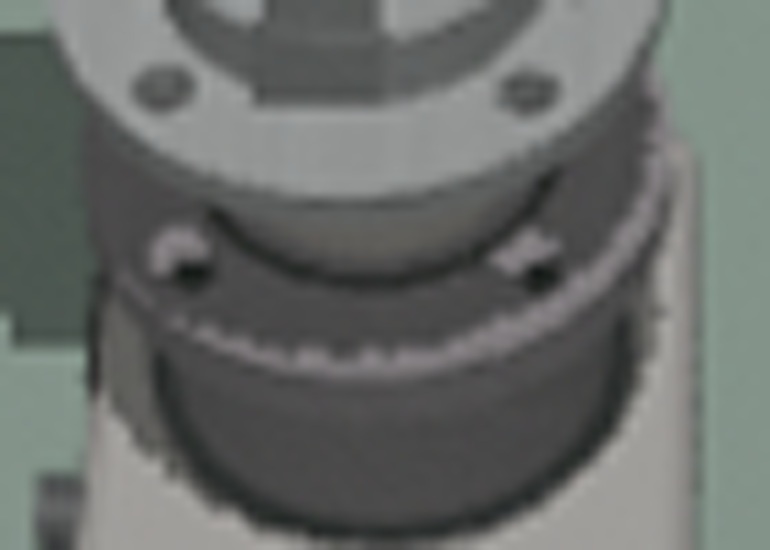

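View pics/t10.png

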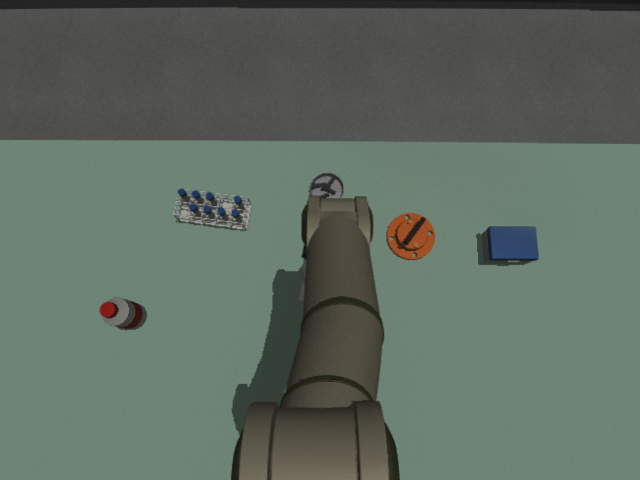

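Request:
play_rows(
  motion=[0.04,0.07,0,0,0,0,0,0,-0.3,0,0,0,0,0,-0.3,0,0,0,0,0,0,0,0,0,0,0,0,0,0,0],
)

```text
clock: 16.45
position: [0.5448, -0.0376, 0.2033]
eef_rot: [-2.401, -2.025, 0.002]
ft_force: [0.5, 0.9, -4.1]
finger_gap: 0.0107
```

```bash
cat > chk.py <<'E'
import sys
from cov import *
tag=sys.argv[1]
o=r.observe();x,y,z=o['position'];print(o['position'].round(4),o['ft_force'].round(1),np.degrees(2*np.arctan2(o['eef_rot'][1],o['eef_rot'][0]))%180)
v=cv2.Rodrigues(o['eef_rot'])[0];print('toolz',v[:,2].round(4))
f=f'pics/s{tag}.png';save("side",f);im=cv2.imread(f)
b=z-.0483
for bb in(b-.001,b,b+.001):
    fit.SG=1; print(round(bb,4),fitc('side',im,.5431,-.0386,[(.065,bb+.01)]))
X,Y=.5434,-.0381
L=[((X,Y,.065,b+.01),(0,0,255))]
for k in range(4):
    a=np.radians(35.3+90*k); L+=[((X+.053*np.cos(a),Y+.053*np.sin(a),.0065,b+.01),(255,0,0)),((X+.053*np.cos(a),Y+.053*np.sin(a),.005,.123),(0,255,0))]
q=[int(i) for i in proj('side',[[X,Y,b]])[0]]
cv2.imwrite(f'pics/o{tag}.png',overlay('side',f,0,L,q,37,16)[:,:,:] if 0 else overlay('side',f,0,L,q,37,16)[400:1000,200:1000])
cv2.imwrite(f'pics/p{tag}.png',overlay('side',f,0,[],q,37,16)[400:1000,200:1000])
E
python3 chk.py 11
```

```text
[ 0.5448 -0.0376  0.2033] [ 0.5  0.9 -4.1] 80.28526431860377
toolz [-1.6e-03 -1.0e-04 -1.0e+00]
0.154 (array([ 0.5436973 , -0.03712341]), np.float64(25.233717417835294))
0.155 (array([ 0.54361465, -0.03785061]), np.float64(25.09283973434994))
0.156 (array([ 0.54346031, -0.0386172 ]), np.float64(24.950252271998146))
```

View pics/o11.png

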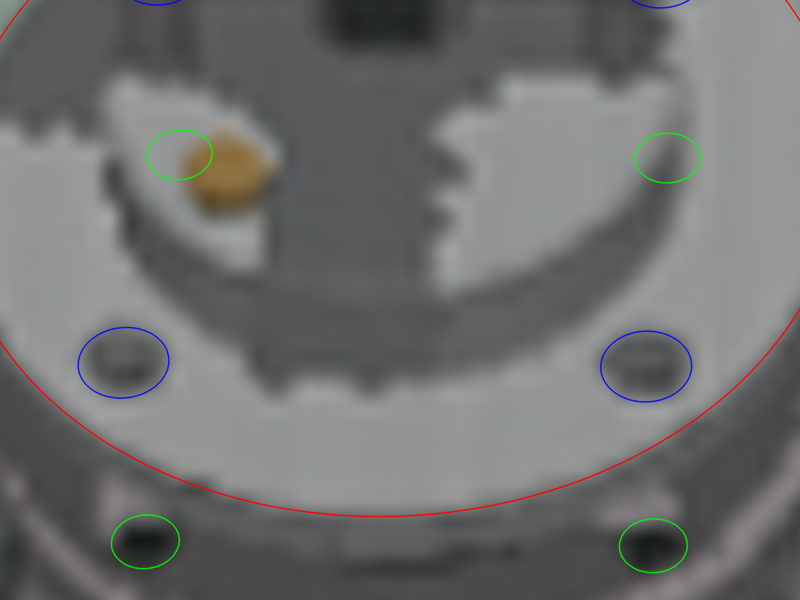

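Request:
play_rows(
  motion=[0,0,-0.2,0,0,0,0,0,-0.2,0,0,0,0,0,0,0,0,0,0,0,0,0,0,0,0,0,0,0,0,0],
)

```text
clock: 17.0
position: [0.5453, -0.0376, 0.1882]
eef_rot: [2.401, 2.025, 0.0]
ft_force: [-0.3, 0.4, -4.8]
finger_gap: 0.0106
```

Request:
play_rows(
  motion=[0,0,0,0,0,0],
)

```text
clock: 17.1
position: [0.5454, -0.0376, 0.1883]
eef_rot: [2.401, 2.025, 0.001]
ft_force: [-0.1, -0.4, -5.0]
finger_gap: 0.0107
```

Request:
play_rows(
  motion=[0,0,0,0,0,0],
)

```text
clock: 17.2
position: [0.5453, -0.0376, 0.1883]
eef_rot: [2.401, 2.025, 0.001]
ft_force: [-0.0, 0.3, -5.0]
finger_gap: 0.0105
```

Request:
play_rows(
  motion=[0,0,0,0,0,0],
)

```text
clock: 17.3
position: [0.5453, -0.0376, 0.1882]
eef_rot: [2.401, 2.025, 0.0]
ft_force: [0.4, 0.1, -4.8]
finger_gap: 0.0109
```

```bash
python3 chk.py 12
```

```text
[ 0.5453 -0.0376  0.1882] [ 0.4  0.1 -4.8] 80.28336617900041
toolz [ 3.e-04  0.e+00 -1.e+00]
0.1389 (array([ 0.54371502, -0.03691509]), np.float64(26.4566096982125))
0.1399 (array([ 0.54359911, -0.0377124 ]), np.float64(26.343656235759877))
0.1409 (array([ 0.54356612, -0.03842158]), np.float64(26.208292194433387))
```

View pics/p12.png

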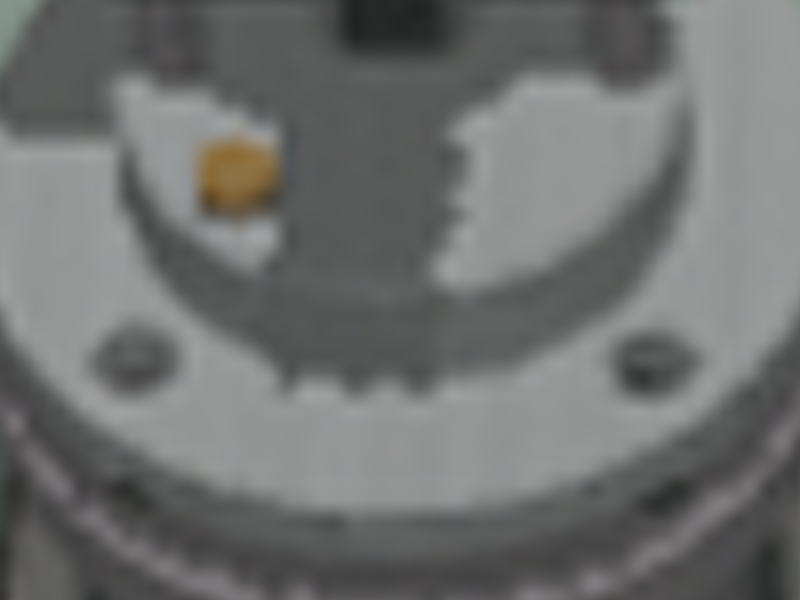

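View pics/o12.png

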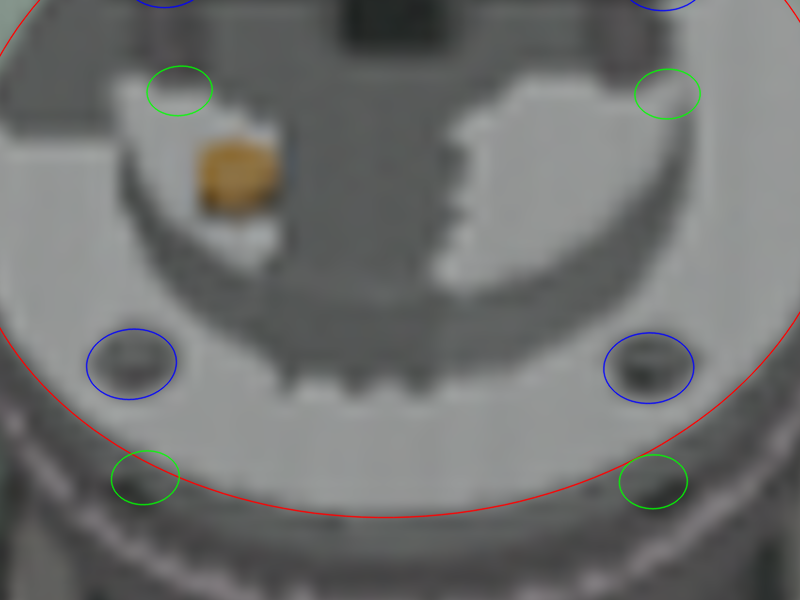

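Request:
play_rows(
  motion=[-0.015,-0.02,-0.05,0,0,0,0,0,0,0,0,0,0,0,0,0,0,0,0,0,0,0,0,0],
)

```text
clock: 17.75
position: [0.5446, -0.0384, 0.186]
eef_rot: [-2.402, -2.025, 0.0]
ft_force: [0.5, -0.0, -4.3]
finger_gap: 0.0108
```

```bash
python3 chk.py 13; python3 - <<'E'
from h import *
# cover hole centroids in side image, compared with expected
im=cv2.imread('pics/s13.png');g=cv2.cvtColor(im,cv2.COLOR_BGR2GRAY).astype(float)
from rig import r
z=r.observe()['position'][2]; zt=z-.0483+.010
W=[]
for k in (2,3):
    a=np.radians(35.3+90*k);X=[.5433+.053*np.cos(a),-.0384+.053*np.sin(a),zt]
    e=proj('side',[X])[0];u,v=e
    for _ in range(6):
        iu,iv=int(round(u)),int(round(v));w=g[iv-3:iv+4,iu-4:iu+5];w=np.clip(np.percentile(w,75)-12-w,0,None)
        yy,xx=np.mgrid[iv-3:iv+4,iu-4:iu+5];u,v=(w*xx).sum()/w.sum(),(w*yy).sum()/w.sum()
    p=back('side',[(u,v)],zt)[0];print(k,e.round(2),round(u,2),round(v,2),((p-X)*1e3).round(1))
E
```

```text
[ 0.5446 -0.0384  0.186 ] [ 0.5 -0.  -4.3] 80.2798024239338
toolz [-0.  0. -1.]
0.1367 (array([ 0.54344532, -0.03813157]), np.float64(25.225116459080063))
0.1377 (array([ 0.5433465 , -0.03880221]), np.float64(24.958280108496353))
0.1387 (array([ 0.54331837, -0.03954992]), np.float64(24.736967035383845))
2 [278.23 242.91] 278.18 243.15 [-0.2 -0.7  0. ]
3 [310.52 243.15] 310.52 243.33 [-0.1 -0.5  0. ]
```

View pics/o13.png

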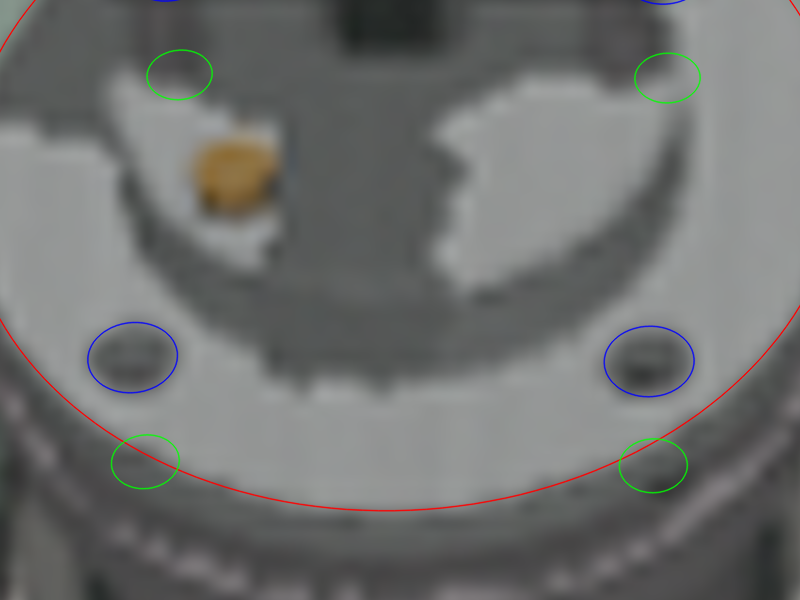

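View pics/s13.png

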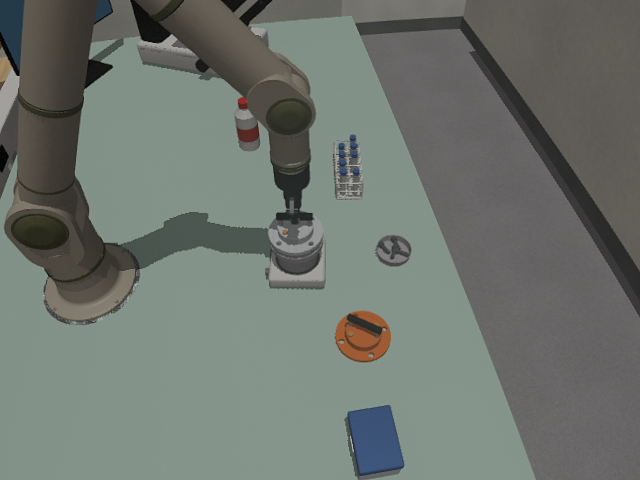

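```bash
python3 - <<'E'
from rig import order
print(order.hand_in())
E
```

```text
the job is handed in; nothing more can be done
None
```

The liner cup is standing in the reactor bore and released. The cover was still held by its handle above the flange when I handed in, at about 18 s of the 67 s.

**Liner:** I lowered it until the wrist force changed from −2.7 to +6.9 N at the expected height, then let go. Afterwards both cameras showed its rim at the standing height of 141 mm, about 1–1.5 mm off the bore axis.

**Cover:**
- **Height:** The underside was about 14.7 mm above the flange face. This is worked out from the arm's own reading and the grasp height, not measured directly.
- **Alignment:** The side camera put the plate at (0.5433, −0.0388) against the reactor at (0.5433, −0.0385). The two visible bolt holes agreed to within about 0.7 mm. The turn angle matches to about 0.1° by the arm's reading.
- **Level and contact:** The tool was vertical and the wrist carried only the cover's weight, about 4.3 N, so nothing was touching.

**Less certain:**
- The arm hid the top camera's view at the end, so the final alignment comes from the side camera and the arm's readings only.
- Those sources differ by up to about 1 mm in y.
- The two holes on the far side were behind the gripper and could not be seen.

I did not touch the other things on the bench, and the last picture shows nothing out of place.

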